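# Rock the ball sorter's seesaw gate over and feed the batch down the other chute

## Task

Press the raised end of the sorter's seesaw gate down with the fingertips so that it rocks over its pivot and rests tipped to the other side, then push the stop on the feed trough fully open to its left so that the three steel balls roll down that other chute into its tray. Let the balls roll by themselves: do not touch or lift them, grip nothing, and leave the things standing around where they are.

Things in the scene. Friction and masses are not known exactly. Their poses are not given: they have to be found in the camera images.
- sorter: Ball sorter fixed to the bench; origin on the bench below the middle of the gate; x points from gate to the back, y to its left, z up. Behind the gate a feed trough 40 mm wide slopes down to it along x (lip at x = 16 mm; rim 176 mm high in front, 219 at the rear). Left and right a chute leads to a tray (walls 50 mm high, outer one 85). Gate pivot 85 mm high; gate front wall up to 186
- gate (a joint): Angle of the seesaw gate, a steel trough 180 mm long (along y) on a pivot along x. +0.28 rad: left end up, right end down, feeds the right chute; -0.28: right end up, feeds the left chute. Top-heavy: it rests on either stop, and once pushed past level (0) it falls over to the other by itself. Pressing a raised pad down takes less than 5 N
- gate_pad_left (a point): Centre of the upper face of the gate's left press pad, a flat steel ear 44 mm (x) by 36 mm (y), 4 thick, sticking out in front of the gate near its left end. It turns with the gate: about 163 mm high when up, 143 at level, 123 when down. Open space below it
- gate_pad_right (a point): The same on the right end
- stop (a joint): Travel of the sliding stop at the front of the feed trough: 0 = shut, its blade blocks the trough; 0.045 m = fully open, pushed to the sorter's left (+y) against an end stop. Dry friction of about 1.5 N; it stays where it is left. From 0.035 m on the blade is clear of the balls
- stop_tab (a point): Centre of the stop's upright black tab, 28 mm (x) by 10 mm (y) by 44 mm high (208 to 252 mm above the bench), over the trough; it is pushed sideways on its right-hand face towards the sorter's left (+y). The tops of the balls behind its blade are 187 (first), 194 and 201 mm high
- tray_left_in (a point): Centre of the inner floor of the left tray (inside 102 x 122 mm, floor 7 mm above the bench), axes as the sorter's
- tray_right_in (a point): The same for the right tray
- ball1: Centre of steel ball 1, 26 mm across, 72 g; the three wait in a row in the feed trough, at the blade; they roll off by themselves when the stop is opened
- ball2: Centre of steel ball 2, 26 mm across, 72 g; the three wait in a row in the feed trough, second; they roll off by themselves when the stop is opened
- ball3: Centre of steel ball 3, 26 mm across, 72 g; the three wait in a row in the feed trough, last; they roll off by themselves when the stop is opened
- oilcan: Bystander, to be left alone: blue plastic bottle with a black cap, 60 mm across and 160 tall, standing behind the left tray. Origin: on the bench, below its centre
- mug: Bystander, to be left alone: white mug, 80 mm across and 90 tall, standing behind the right chute. Origin: on the bench, below its centre
- wrench: Bystander, to be left alone: steel open-ended wrench lying in front of the left tray. Origin: on the bench, at its middle or handle
- screwdriver: Bystander, to be left alone: screwdriver lying in front of the right tray. Origin: on the bench, at its middle or handle
- jar: Bystander, to be left alone: small glass jar, 52 mm across and 70 tall, standing behind the left chute. Origin: on the bench, below its centre
- bolt: Bystander, to be left alone: large bolt standing on its round head, 34 mm across and 62 tall, in front of the gate. Origin: on the bench, below its centre

How it is judged (in metres and radians):
On the way, in this order (a step that is already met when the one before it is completed fails the run):
1. the gate has been rocked over to its other side while the three balls still wait behind the shut stop (distance of each of gate_pad_left, gate_pad_right from where it was at the start of the episode above 0.03 m and x of each of ball1, ball2, ball3 in the frame of sorter above 0.035 m and value of joint stop below 0.012 m and (value of joint gate above 0.24 rad or value of joint gate below -0.24 rad)), for 0.2 s.
2. the stop has been pushed open (value of joint stop above 0.033 m), for 0.1 s.
At the end, for the whole second after the job is handed in: The gate rests tipped to the side opposite to where it started (beyond 0.24 rad), the stop is open (more than 33 mm), and all three balls lie at rest in the tray on the side that the gate now feeds (distance of each of gate_pad_left, gate_pad_right from where it was at the start of the episode above 0.03 m and value of joint stop above 0.033 m and ((value of joint gate below -0.24 rad and x of ball1 in the frame of tray_left_in between -0.055 and 0.055 m and y of ball1 in the frame of tray_left_in between -0.065 and 0.065 m and z of ball1 in the frame of tray_left_in between 0 and 0.055 m and x of ball2 in the frame of tray_left_in between -0.055 and 0.055 m and y of ball2 in the frame of tray_left_in between -0.065 and 0.065 m and z of ball2 in the frame of tray_left_in between 0 and 0.055 m and x of ball3 in the frame of tray_left_in between -0.055 and 0.055 m and y of ball3 in the frame of tray_left_in between -0.065 and 0.065 m and z of ball3 in the frame of tray_left_in between 0 and 0.055 m) or (value of joint gate above 0.24 rad and x of ball1 in the frame of tray_right_in between -0.055 and 0.055 m and y of ball1 in the frame of tray_right_in between -0.065 and 0.065 m and z of ball1 in the frame of tray_right_in between 0 and 0.055 m and x of ball2 in the frame of tray_right_in between -0.055 and 0.055 m and y of ball2 in the frame of tray_right_in between -0.065 and 0.065 m and z of ball2 in the frame of tray_right_in between 0 and 0.055 m and x of ball3 in the frame of tray_right_in between -0.055 and 0.055 m and y of ball3 in the frame of tray_right_in between -0.065 and 0.065 m and z of ball3 in the frame of tray_right_in between 0 and 0.055 m)) and linear speed of each of ball1, ball2, ball3 below 0.08 m/s); the robot touches nothing.
It fails at once if a ball is touched by the robot (contact force between any of the fingers, the arm and ball1 above 0.3 N or contact force between any of the fingers, the arm and ball2 above 0.3 N or contact force between any of the fingers, the arm and ball3 above 0.3 N).
It fails at once if a ball is lifted (height (world z) of any of ball1, ball2, ball3 above 0.23 m).
It fails at once if a bystander is disturbed (moved more than 20 mm) (distance of any of oilcan, mug, wrench, screwdriver, jar, bolt from where it was at the start of the episode above 0.02 m).
It also fails if it takes over 48 s, if anything falls off the work surface, if the arm or the gripper's body presses on something with over 40 N, if the wrist force passes 120 N, or if a joint passes its speed limit or range.

## Robot

A 6-joint arm with a two-finger parallel gripper is mounted at the origin on the work surface. World frame = base frame: x ahead of the robot, y to its left, z up, the work surface at z = 0. Lengths are in mm, angles in rad, forces in N, time in s.
With the tool pointing down it reaches from about 275 to 1000 mm from the base axis. Payload 8.4 kg.
Tool frame: the origin (TCP) lies between the finger pads; the fingertips stand r.finger_overhang ahead of it and the grasp point (between the pads) is the TCP (r.finger_overhang is the distance from the TCP to the fingertips, in mm); z points along the fingers, y is the line along which they close (so a half turn about z gives the same grasp; the last joint's range is limited). The gripper opens to 85 mm and grips with 20 to 120 N. Pads are 22 mm wide; open, the fingers measure 114 mm over their backs; the gripper's body (76 mm by 85 mm) begins 54 mm behind the grasp point. The pads swing forward as they close: fully open they stand 13 mm farther back than shut.
Start: joints at [-1.228, 0.353, 1.633, -0, 1.155, -0.002], TCP at [211.254, -588.217, 212.481] pointing down, gripper open.
Joint ranges: [-2.63, 2.63], [-0.92, 2.1], [0.06, 2.66], [-1.3, 4.44], [0, 2.69], [-3.02, 3.02]. Speed limits (rad/s): [2.22, 2.22, 2.79, 3.14, 3.14, 3.14].

## Interface

Orientations are given as [roll, pitch, yaw] about the fixed x, y, z axes, in that order (R = Rz(yaw) Ry(pitch) Rx(roll)).
In Python, from rig import r, cams, sign_off gives the robot as it stands.
- The arm moves only by the shell command python3 -m crank 'ROWS' [FORCE]. ROWS is JSON, a list of rows, each a list of 7 numbers: the shift along the tool's x, y, z in m, then the turn, a rotation vector about the tool's x, y, z in rad, then the closure, from 0 (fully open) to 1 (shut). In form: [[dx, dy, dz, ax, ay, az, gripper], ...]. A call has 1 to 5 rows; each row is the pose to reach, as a shift and turn from the pose commanded when the call began, along the tool's axes at that moment; what a row does not reach only later rows make up. A row lasts 1/10 s, in which the tool goes at most 50 mm and 8.59 degrees, less where a joint would pass 70% of its speed; a pose out of reach is approached as far as the arm can. A call with a gripper value outside its range is refused whole. The fingers move at their own pace and stop on an object; FORCE is the grip in N (left out, the last holds). Time passes only in rows, so rows that repeat a pose let the fingers close. It gives the time, the measured TCP pose, the force, the opening and the grip force at its end, in the units of the state.
- r.sense(): the state, without advancing time (a new reading comes with each control period).
- cams.grab_frame(name): name is "side" or "top"; returns a dict with "image" (400x640x3 uint8, red, green, blue), "fx", "fy", "cx", "cy" (pixels), "position" and "orientation" of the camera in the world. Camera axes: x right, y down, z forward; pixel columns grow to the right and rows downward; lengths in mm; the calibration is good to about 2 mm. A picture is of the moment at which its call begins. There is no depth.
- sign_off(): hands the job in; it is judged then, once.
The state is a dict: "clock": time; "qpos": joint angles; "qvel": joint speeds; "joint_efforts": joint torques, N m; "eef_pos": TCP position; "tcp_rot": TCP orientation; "contact_force": force on the tool from outside, world axes, zero at the start; "wrist_torque": the same for the moment, N m; "opening": opening from 0.0 (shut) to 1.0 (fully open); "grasp_force": force on a finger pad.
Only numpy, scipy, OpenCV 4.12 (cv2) and the standard library are available. Lean on these libraries where they do the work, as an engineer would, in place of code of your own. Each camera call takes 0.05 s, during which the arm holds its last target. There are 200 camera calls.

## Working session

There is one attempt and no reset: what is moved stays moved. The work goes in short steps, Python scripts to look and compute and a shell command to move; the robot and the scene stay as the last step left them, time stands still between calls to the robot, and variables do not carry over. Pictures are saved under pics/ and viewed, at most 11 in all, crops included, and the job is handed in when it is done.

```bash
ls; mkdir -p pics; python3 - <<'E'
from rig import r,cams
import cv2
for n in("side","top"):
    f=cams.grab_frame(n); cv2.imwrite(f"pics/{n}0.png",f["image"][:,:,::-1])
    print(n,{k:f[k] for k in f if k!="image"})
print(r.sense(),r.finger_overhang)
E
```

```text
pics
side {'fx': 371.4770414337472, 'fy': 371.4770414337472, 'cx': 321.83254777642566, 'cy': 199.16060013790332, 'position': array([ 267.90241925, -419.90319437,  705.73916407]), 'orientation': array([-2.3592113 , -0.00492702, -0.58995122])}
top {'fx': 432.59257170257007, 'fy': 432.59257170257007, 'cx': 321.34819203861446, 'cy': 202.1560400157384, 'position': array([ 347.71869877,   48.63888359, 1229.0765998 ]), 'orientation': array([-2.9386247 ,  0.00407633, -1.58108569])}
{'clock': 0.1, 'qpos': array([-1.22840926e+00,  3.53568782e-01,  1.63402634e+00,  6.56192305e-05,
        1.15521294e+00, -2.41329676e-03]), 'qvel': array([ 0.00050803, -0.00018088, -0.00125699,  0.00116537, -0.00048218,
       -0.00100751]), 'joint_efforts': array([-2.11855964e-03, -6.06361985e+01, -3.42820966e+01, -2.77294134e-05,
        3.94976931e-03, -1.47235875e-05]), 'eef_pos': array([ 211.12236059, -587.80090679,  211.8573891 ]), 'tcp_rot': array([-3.14037740e+00, -6.29344969e-05,  3.44773801e-01]), 'contact_force': array([ 0.10298396, -0.83819897,  0.82675373]), 'wrist_torque': array([-0.03184741,  0.00035317, -0.00145365]), 'grasp_force': 0.0, 'opening': 0.99604477713823} 19.0
```

View pics/side0.png

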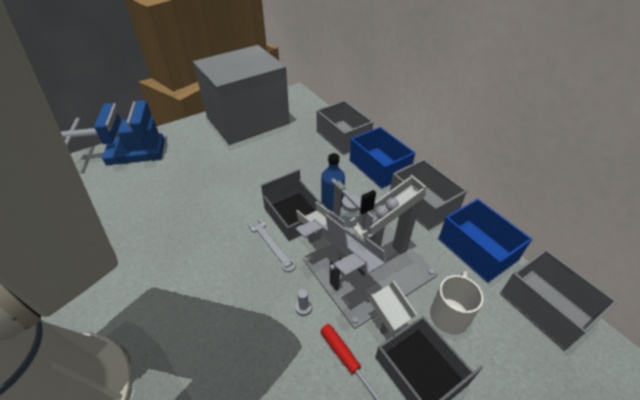

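View pics/top0.png

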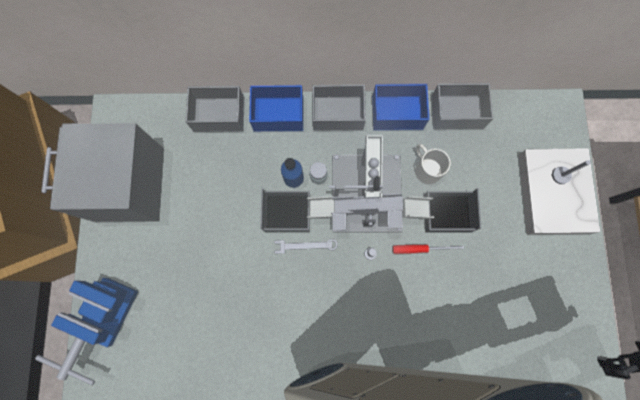

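The sorter sits near (368,200) in the top view and near (360,240) in the side view. The tab is the black block at side (368,200) and top (377,183). I need zoomed crops to see the gate and pads.

```bash
python3 - <<'E'
import cv2
a=cv2.imread("pics/top0.png")[125:265,250:490]; cv2.imwrite("pics/topc.png",cv2.resize(a,None,fx=3.3,fy=3.3,interpolation=cv2.INTER_CUBIC))
a=cv2.imread("pics/side0.png")[150:330,260:460]; cv2.imwrite("pics/sidec.png",cv2.resize(a,None,fx=3.3,fy=3.3,interpolation=cv2.INTER_CUBIC))
E
```

```text
(no output)
```

View pics/topc.png

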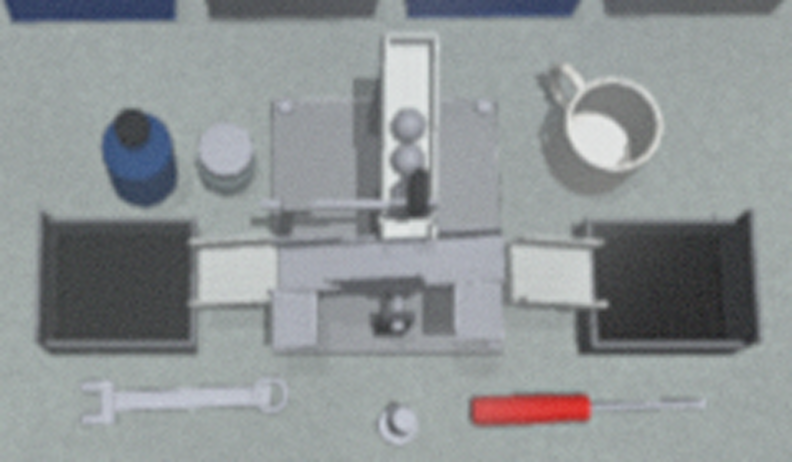

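View pics/sidec.png

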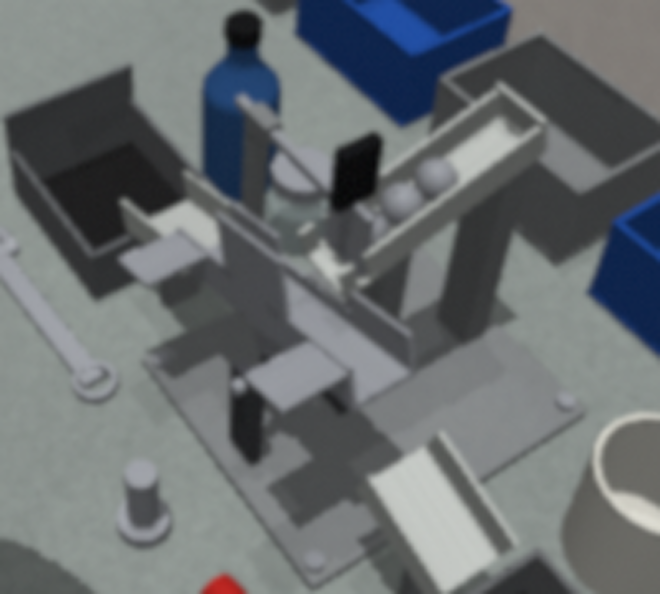

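The crops show both press pads: left at topc (295,319) and sidec (165,257), right at topc (478,309) and sidec (299,374). The tab's visible faces are near topc (418,193) and sidec (357,172). Next I triangulate these.

```bash
cat > h.py <<'E'
import numpy as np, cv2
from scipy.spatial.transform import Rotation as R
from rig import r,cams
def ray(f,p):
    d=R.from_euler("xyz",f["orientation"]).apply([(p[0]-f["cx"])/f["fx"],(p[1]-f["cy"])/f["fy"],1]); return f["position"],d
def plane(f,p,z):
    o,d=ray(f,p); return o+d*(z-o[2])/d[2]
def tri(ft,pt,fs,ps):
    a,u=ray(ft,pt); b,v=ray(fs,ps)
    s=np.linalg.lstsq(np.c_[u,-v],b-a,rcond=None)[0]
    p,q=a+u*s[0],b+v*s[1]; return (p+q)/2,np.linalg.norm(p-q)
E
python3 - <<'E'
from h import *
np.set_printoptions(precision=1,suppress=True)
T=cams.grab_frame("top");S=cams.grab_frame("side")
t=lambda x,y:(250+(x+.5)/3.3-.5,125+(y+.5)/3.3-.5)
s=lambda x,y:(260+(x+.5)/3.3-.5,150+(y+.5)/3.3-.5)
for n,a,b in [("padL",(295,319),(165,257)),("padR",(478,309),(299,374)),("padLfront-left",(273,347),(120,258)),("padL backright",(318,291),(212,255)),("padR front-right",(502,338),(290,408)),("padR frontleft",(457,338),(245,375)),
 ("ball3",(408,125),(436,178)),("ball2",(407,158),(402,203)),("bolt top",(403,418),(140,468)),("rear L rim corner",(385,38),(505,88)),("rear R rim",(437,38),(545,122))]:
    print(n,*tri(T,t(*a),S,s(*b)))
for n,p in [("baseFL",(270,353)),("baseFR",(503,353)),("baseBR",(497,100)),("baseBL",(272,103))]: print(n,plane(T,t(*p),6))
for n,p in [("side base left",(145,358)),("side base front",(312,585)),("right",(585,408))]: print(n,plane(S,s(*p),6))
for n,f,(x0,y0,x1,y1) in [("top",T,(365,170,385,195)),("side",S,(358,188,378,216))]:
    m=(f["image"].max(2)<60).astype(np.uint8); k,l,st,c=cv2.connectedComponentsWithStats(m[y0:y1,x0:x1])
    i=1+st[1:,4].argmax(); print(n,st[i]+[x0,y0,0,0,0],c[i]+[x0,y0])
    cs=max(cv2.findContours((l==i).astype(np.uint8),0,2)[0],key=cv2.contourArea)[:,0]+[x0,y0]
    print(cv2.approxPolyDP(cs,1.5,True)[:,0].tolist())
    for z in (252,208): print(z,[plane(f,q,z)[:2].round() for q in cv2.approxPolyDP(cs,1.5,True)[:,0]])
E
```

```text
padL [525.    5.3 123.3] 1.5933670165796219
padR [ 524.4 -131.6  161.7] 0.22071337062945817
padLfront-left [503.2  22.9 119.4] 0.7640288051831452
padL backright [546.8 -13.2 128.8] 3.1577779757153968
padR front-right [ 503.  -148.5  167.5] 4.229663911011218
padR frontleft [ 501.9 -114.9  159. ] 1.532812714844996
ball3 [661.3 -80.2 190. ] 0.21849316709270689
ball2 [637.5 -79.4 182. ] 0.20864047536530855
bolt top [451.1 -82.8  66.6] 0.10275022336345481
rear L rim corner [723.  -63.2 217. ] 4.679268609759926
rear R rim [ 719.9 -100.7  220.6] 1.7769474249580994
baseFL [513.5  23.1   6. ]
baseFR [ 511.3 -177.7    6. ]
baseBR [ 739.1 -183.2    6. ]
baseBL [738.6  17.9   6. ]
side base left [516.7  20.8   6. ]
side base front [ 512.7 -175.7    6. ]
right [ 741.7 -177.8    6. ]Traceback (most recent call last):
  File "<stdin>", line 13, in <module>
ValueError: attempt to get argmax of an empty sequence
```

```bash
python3 - <<'E'
from h import *
np.set_printoptions(precision=1,suppress=True)
T=cams.grab_frame("top");S=cams.grab_frame("side")
for n,f,(x0,y0,x1,y1) in [("top",T,(365,168,388,196)),("side",S,(355,186,380,218))]:
    g=f["image"].max(2)[y0:y1,x0:x1]; m=(g<85).astype(np.uint8); k,l,st,c=cv2.connectedComponentsWithStats(m)
    print(n,g.min()); 
    if k<2: continue
    i=1+st[1:,4].argmax(); print(n,st[i]+[x0,y0,0,0,0],c[i]+[x0,y0])
    cs=max(cv2.findContours((l==i).astype(np.uint8),0,2)[0],key=cv2.contourArea)[:,0]+[x0,y0]
    P=cv2.approxPolyDP(cs,1.5,True)[:,0]
    for q in P: print(q,plane(f,q,252)[:2],plane(f,q,208)[:2])
E
```

```text
top 60
top [373 177   6  13  62] [375.8 183.7]
[377 177] [607.3 -79.9] [619.  -85.7]
[374 179] [602.6 -72.7] [614.  -78.2]
[373 189] [578.7 -69.6] [589.1 -74.9]
[378 189] [578.5 -81.2] [588.9 -87. ]
side 8
side [355 190  21  28 342] [366.8 203.9]
[373 190] [608.8 -77.3] [641.8 -44.1]
[362 195] [584.7 -76.5] [615.4 -43.2]
[361 206] [566.9 -96.5] [595.8 -65.2]
[355 209] [554.1 -96.5] [581.9 -65.1]
[360 211] [ 558.3 -104.8] [586.5 -74.2]
[358 217] [ 547.2 -113.6] [574.3 -83.9]
[370 217] [ 563.7 -124.5] [592.4 -95.9]
[366 213] [ 563.8 -113.9] [592.5 -84.2]
[374 209] [ 580.8 -114.1] [611.1 -84.5]
[375 192] [608.5 -83.2] [641.5 -50.6]
```

Both views agree. The right pad is up at z 162 (text says 163) and the left is down at z 123, so I press the right pad and the balls will go to the right tray. The tab centre is near (595,-78), its right-hand face at y≈-84. First I raise, turn to yaw 0 and shut the fingers.

```bash
python3 -m crank '[[0,0,-0.03,0,0,0.12,1],[0,0,-0.06,0,0,0.24,1],[0,0,-0.06,0,0,0.345,1],[0,0,-0.06,0,0,0.345,1]]' 40
```

```text
clock: 0.7
eef_pos: [211.4, -588.6, 273.4]
tcp_rot: [3.14, -0.001, -0.002]
contact_force: [-0.1, 0.5, -0.0]
opening: 0.33
grasp_force: 0.0
```

```bash
python3 -m crank '[[0.026,-0.037,0,0,0,0,1],[0.052,-0.074,0,0,0,0,1],[0.078,-0.111,0,0,0,0,1],[0.104,-0.148,0,0,0,0,1],[0.130,-0.185,0,0,0,0,1]]'
python3 -m crank '[[0.026,-0.037,0,0,0,0,1],[0.052,-0.074,0,0,0,0,1],[0.078,-0.111,0,0,0,0,1],[0.104,-0.148,0,0,0,0,1],[0.130,-0.185,0,0,0,0,1]]'
python3 -m crank '[[0.023,-0.037,0,0,0,0,1],[0.046,-0.077,0,0,0,0,1],[0.046,-0.077,0,0,0,0,1],[0.046,-0.077,0,0,0,0,1]]'
```

```text
clock: 1.2
eef_pos: [341.6, -401.3, 271.6]
tcp_rot: [-3.14, 0.001, 0.003]
contact_force: [0.1, 0.4, 0.5]
opening: -0.001
grasp_force: 0.0
clock: 1.7
eef_pos: [471.6, -216.4, 271.8]
tcp_rot: [-3.141, 0.001, 0.003]
contact_force: [1.4, -1.6, 2.1]
opening: 0.002
grasp_force: 0.0
clock: 2.1
eef_pos: [517.1, -140.3, 271.5]
tcp_rot: [-3.141, 0.002, 0.005]
contact_force: [0.1, 0.7, 0.7]
opening: -0.003
grasp_force: 0.0
```

```bash
python3 -m crank '[[0,0,0.03,0,0,0,1],[0,0,0.06,0,0,0,1],[0,0,0.08,0,0,0,1],[0,0,0.08,0,0,0,1]]'
python3 - <<'E'
from h import *
f=cams.grab_frame("side"); cv2.imwrite("pics/s1.png",cv2.resize(f["image"][120:320,250:450,::-1],None,fx=3,fy=3,interpolation=cv2.INTER_CUBIC))
E
```

```text
clock: 2.5
eef_pos: [514.4, -141.9, 189.5]
tcp_rot: [-3.14, 0.006, -0.0]
contact_force: [-1.0, 0.3, 0.6]
opening: 0.001
grasp_force: 0.0
```

View pics/s1.png

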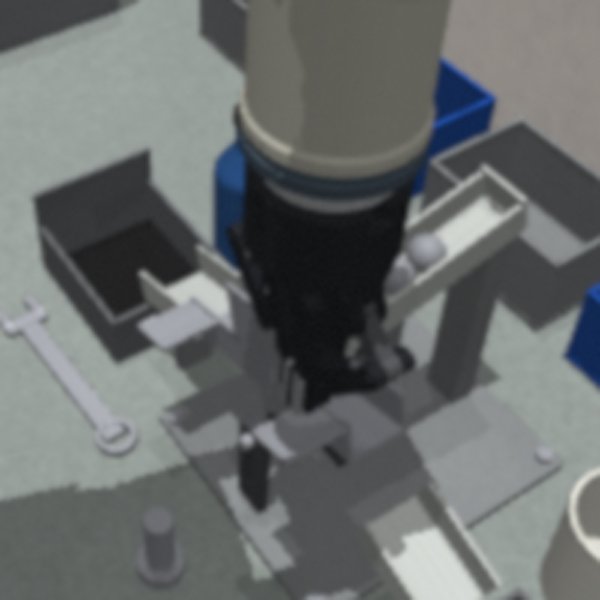

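The fingertip stands just above the right pad (pad near (300,430), tip near (305,400) in the crop), clear of the gate's front wall. Now I press slowly.

```bash
python3 -m crank '[[0,0,0.006,0,0,0,1],[0,0,0.012,0,0,0,1],[0,0,0.012,0,0,0,1]]'
python3 -m crank '[[0,0,0.005,0,0,0,1],[0,0,0.010,0,0,0,1],[0,0,0.010,0,0,0,1]]'
```

```text
clock: 2.85
eef_pos: [517.2, -141.5, 180.4]
tcp_rot: [3.142, 0.0, -0.0]
contact_force: [0.3, 1.1, 0.4]
opening: -0.002
grasp_force: 0.0
clock: 3.15
eef_pos: [517.0, -141.1, 169.8]
tcp_rot: [-3.141, 0.001, -0.0]
contact_force: [0.6, -0.1, 0.2]
opening: 0.004
grasp_force: 0.0
```

```bash
python3 -m crank '[[0,0,0.006,0,0,0,1],[0,0,0.012,0,0,0,1],[0,0,0.012,0,0,0,1]]'
python3 -m crank '[[0,0,0.005,0,0,0,1],[0,0,0.010,0,0,0,1],[0,0,0.010,0,0,0,1]]'
python3 - <<'E'
from h import *
f=cams.grab_frame("side"); cv2.imwrite("pics/s2.png",cv2.resize(f["image"][120:320,250:450,::-1],None,fx=3,fy=3,interpolation=cv2.INTER_CUBIC))
E
```

```text
clock: 3.45
eef_pos: [516.7, -141.0, 157.4]
tcp_rot: [-3.141, 0.002, -0.0]
contact_force: [-0.2, 0.1, 0.8]
opening: 0.004
grasp_force: 0.0
clock: 3.75
eef_pos: [516.9, -141.1, 147.7]
tcp_rot: [-3.141, 0.001, -0.0]
contact_force: [-0.5, -0.2, 0.3]
opening: -0.0
grasp_force: 0.0
```

View pics/s2.png

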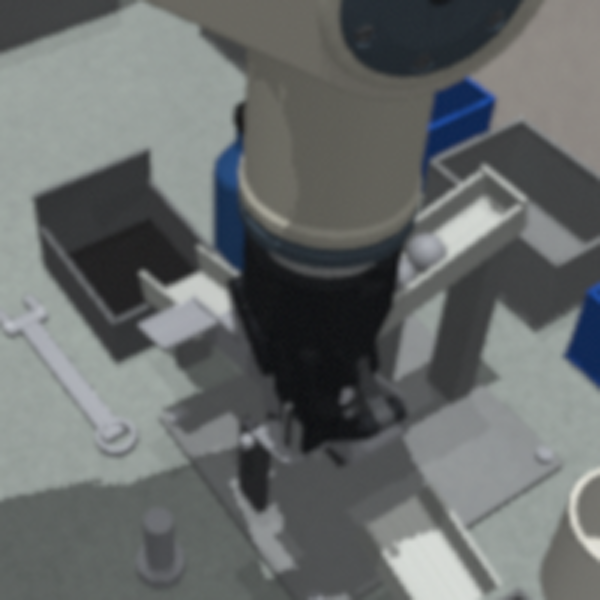

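```bash
python3 - <<'E'
from h import *
f=cams.grab_frame("side"); Ri=R.from_euler("xyz",f["orientation"]).inv()
def pj(p):
    c=Ri.apply(np.array(p)-f["position"]); u=np.array([f["fx"]*c[0]/c[2]+f["cx"],f["fy"]*c[1]/c[2]+f["cy"]]); return ((u-[250,120])*3).round()
for z in (189.5,170,147.7,129): print(z,pj((517,-141,z)))
for p in [(524,-131.6,162),(502,-149,168),(502,-115,159),(546,-149,168),(546,-115,158)]: print(p,pj(p))
for i,sl in (("s1",0),("s2",0)): pass
a,b=[cv2.imread(f"pics/{n}.png").astype(int) for n in("s1","s2")]
print(abs(a-b)[300:370,130:220].mean())
cv2.imwrite("pics/s3.png",cv2.convertScaleAbs(cv2.resize(f["image"][230:310,310:410,::-1],None,fx=7,fy=7,interpolation=cv2.INTER_CUBIC),alpha=2.2))
E
```

```text
189.5 [303. 418.]
170 [301. 438.]
147.7 [299. 460.]
129 [297. 477.]
(524, -131.6, 162) [300. 429.]
(502, -149, 168) [288. 462.]
(502, -115, 159) [253. 430.]
(546, -149, 168) [349. 426.]
(546, -115, 158) [312. 397.]
1.9928571428571429
```

View pics/s3.png

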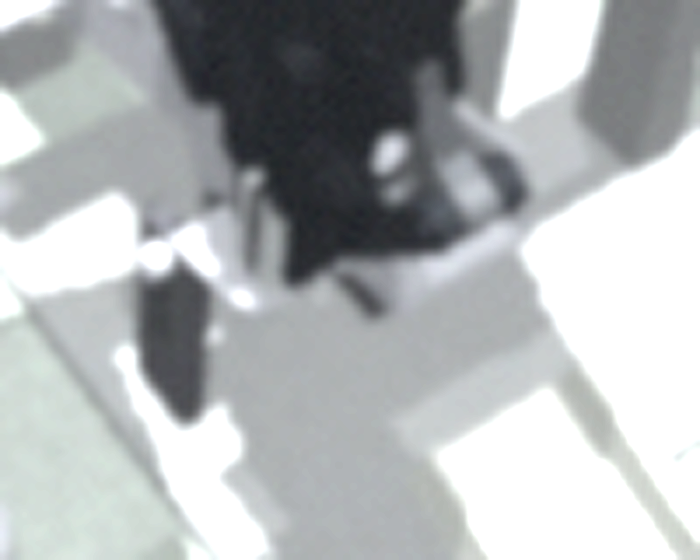

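The gate has not moved yet and the visible fingertip is higher than projected. I'll look from both cameras before pressing on.

```bash
python3 - <<'E'
from h import *
T=cams.grab_frame("top");S=cams.grab_frame("side")
c=lambda f,x,y,w,h,k:cv2.convertScaleAbs(cv2.resize(np.ascontiguousarray(f["image"][y:y+h,x:x+w,::-1]),(w*k,h*k),interpolation=cv2.INTER_CUBIC),alpha=2)
cv2.imwrite("pics/c4.png",np.hstack([c(T,330,150,80,120,5),c(S,315,190,80,120,5)]))
print(r.sense()["contact_force"],r.sense()["joint_efforts"])
E
```

```text
[-0.42629878 -0.15461729  0.15491683] [-2.04119137e-01 -5.12119639e+01 -2.98186272e+01 -1.03948165e-01
 -9.28981067e-02 -1.65364832e-03]
```

View pics/c4.png

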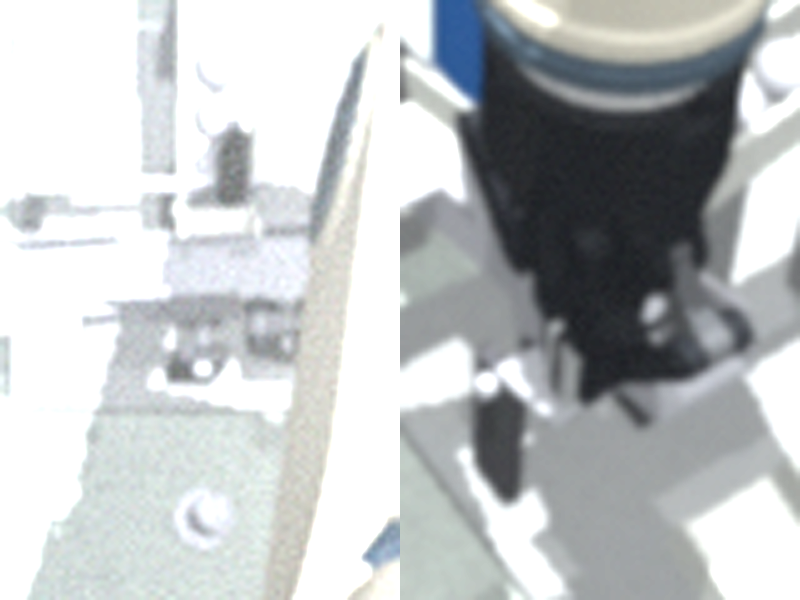

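The gate is unmoved. The black tip at c4 (590,400) falls inside the pad outline, as if it stood at about pad height. I'll go on in small steps, watching the force and the left pad in the side image.

```bash
cat > chk.py <<'E'
from h import *
S=cams.grab_frame("side")
a=cv2.imread("pics/side0.png")[:,:,::-1].astype(int); b=S["image"].astype(int)
d=lambda x0,y0,x1,y1: round(abs(a-b)[y0:y1,x0:x1].mean(),1)
print("padL diff",d(296,218,325,238),"padR front",d(334,260,348,274)); s=r.sense(); print(s["eef_pos"].round(1),s["contact_force"].round(1))
E
python3 chk.py
python3 -m crank '[[0,0,0.004,0,0,0,1],[0,0,0.004,0,0,0,1]]'; python3 chk.py
python3 -m crank '[[0,0,0.004,0,0,0,1],[0,0,0.004,0,0,0,1]]'; python3 chk.py
```

```text
padL diff 11.1 padR front 37.8
[ 517.4 -141.3  148.7] [-0.1  0.4  1.1]
clock: 4.2
eef_pos: [517.3, -141.3, 144.2]
tcp_rot: [3.142, 0.0, -0.0]
contact_force: [0.4, 0.2, 1.0]
opening: -0.001
grasp_force: 0.3
padL diff 11.9 padR front 47.9
[ 517.3 -141.2  144.3] [0.5 0.3 0.1]
clock: 4.45
eef_pos: [517.0, -141.2, 140.0]
tcp_rot: [-3.141, 0.001, -0.0]
contact_force: [0.3, 1.1, 0.0]
opening: -0.002
grasp_force: 0.2
padL diff 15.8 padR front 57.2
[ 517.1 -141.2  140.1] [ 0.1 -0.  -0.1]
```

```bash
cat > chk.py <<'E'
from h import *
S=cams.grab_frame("side"); a=cv2.cvtColor(cv2.imread("pics/side0.png"),6); b=cv2.cvtColor(S["image"],7)
for n,(x,y,w,h) in {"padL":(294,217,26,20),"wrench":(250,220,45,50),"bolt":(292,285,22,30),"trayL":(262,172,40,60)}.items():
    m=cv2.matchTemplate(b[y-25:y+h+25,x-25:x+w+25],a[y:y+h,x:x+w],cv2.TM_CCOEFF_NORMED); _,v,_,p=cv2.minMaxLoc(m); print(n,p[0]-25,p[1]-25,round(v,2))
s=r.sense(); print(s["eef_pos"].round(1),s["contact_force"].round(1))
E
python3 chk.py
python3 -m crank '[[0,0,0.004,0,0,0,1],[0,0,0.004,0,0,0,1]]'; python3 chk.py
python3 -m crank '[[0,0,0.004,0,0,0,1],[0,0,0.004,0,0,0,1]]'; python3 chk.py
```

```text
padL 1 -1 0.96
wrench 0 0 1.0
bolt 0 0 0.92
trayL 0 0 0.99
[ 517.1 -141.2  140.2] [-0.4  0.3  1.1]
clock: 4.75
eef_pos: [517.0, -141.2, 136.0]
tcp_rot: [-3.141, 0.001, -0.0]
contact_force: [0.5, 0.4, 1.8]
opening: 0.0
grasp_force: 0.7
padL 1 -1 0.93
wrench 0 0 1.0
bolt 0 0 0.92
trayL 0 0 0.99
[ 517.1 -141.2  136.1] [-0.6  0.2  0.6]
clock: 5.0
eef_pos: [517.0, -141.2, 132.0]
tcp_rot: [-3.141, 0.001, -0.0]
contact_force: [-0.6, 0.0, -0.1]
opening: -0.002
grasp_force: 0.0
padL 2 -2 0.89
wrench 0 0 1.0
bolt 0 0 0.92
trayL 0 0 0.97
[ 517.1 -141.2  132.1] [0.5 0.3 0.1]
```

The left pad is now rising in the side image, so contact began at a TCP reading near 143. The tool really stands about 35–38 mm higher than its readings suggest. I continue in small steps.

```bash
python3 -m crank '[[0,0,0.004,0,0,0,1],[0,0,0.004,0,0,0,1]]'; python3 chk.py
python3 -m crank '[[0,0,0.004,0,0,0,1],[0,0,0.004,0,0,0,1]]'; python3 chk.py
```

```text
clock: 5.25
eef_pos: [517.1, -141.2, 128.0]
tcp_rot: [-3.141, 0.001, -0.0]
contact_force: [-0.3, -0.4, -0.1]
opening: 0.001
grasp_force: 0.0
padL 3 -2 0.82
wrench 0 0 1.0
bolt 0 0 0.92
trayL 0 0 0.97
[ 517.1 -141.2  128.1] [ 0.5 -0.  -0. ]
clock: 5.5
eef_pos: [517.0, -141.2, 124.0]
tcp_rot: [-3.141, 0.001, -0.0]
contact_force: [-0.5, -0.4, -0.2]
opening: 0.003
grasp_force: 0.0
padL 7 -1 0.64
wrench 0 0 1.0
bolt 0 0 0.91
trayL 0 0 0.97
[ 517.1 -141.2  124.1] [ 0.4 -0.6 -0.4]
```

```bash
python3 -m crank '[[0,0,0.004,0,0,0,1],[0,0,0.004,0,0,0,1]]'; python3 chk.py
```

```text
clock: 5.75
eef_pos: [517.0, -141.2, 120.0]
tcp_rot: [-3.141, 0.001, -0.0]
contact_force: [0.1, 0.3, -0.7]
opening: -0.003
grasp_force: 0.0
padL 7 -1 0.64
wrench 0 0 0.99
bolt 0 0 0.91
trayL 0 0 0.97
[ 517.1 -141.2  120.2] [ 0.9 -0.5  0.1]
```

The left pad jumped and is now steady, so the gate has likely tipped. I retract straight up and verify, then measure the fingertip against the TCP reading.

```bash
python3 -m crank '[[0,0,-0.03,0,0,0,1],[0,0,-0.075,0,0,0,1],[0,0,-0.12,0,0,0,1],[0,0,-0.15,0,0,0,1],[0,0,-0.15,0,0,0,1]]'
python3 -m crank '[[-0.04,0.03,0,0,0,0,1],[-0.08,0.06,0,0,0,0,1],[-0.08,0.09,0,0,0,0,1],[-0.08,0.09,0,0,0,0,1]]'
python3 - <<'E'
from h import *
T=cams.grab_frame("top");S=cams.grab_frame("side")
c=lambda f,x,y,w,h,k:cv2.convertScaleAbs(cv2.resize(np.ascontiguousarray(f["image"][y:y+h,x:x+w,::-1]),(w*k,h*k),interpolation=cv2.INTER_CUBIC),alpha=1.5)
cv2.imwrite("pics/c5.png",np.hstack([c(T,320,120,100,150,4),c(S,290,130,100,150,4)]))
print(r.sense()["eef_pos"])
E
```

```text
clock: 6.3
eef_pos: [519.8, -142.0, 275.4]
tcp_rot: [3.139, -0.008, -0.0]
contact_force: [-0.1, 0.3, -1.2]
opening: -0.004
grasp_force: 0.0
clock: 6.7
eef_pos: [436.3, -233.7, 270.0]
tcp_rot: [3.141, 0.0, -0.003]
contact_force: [0.5, -0.3, -0.1]
opening: -0.001
grasp_force: 0.0
[ 436.96087891 -231.36993896  269.79520887]
```

View pics/c5.png

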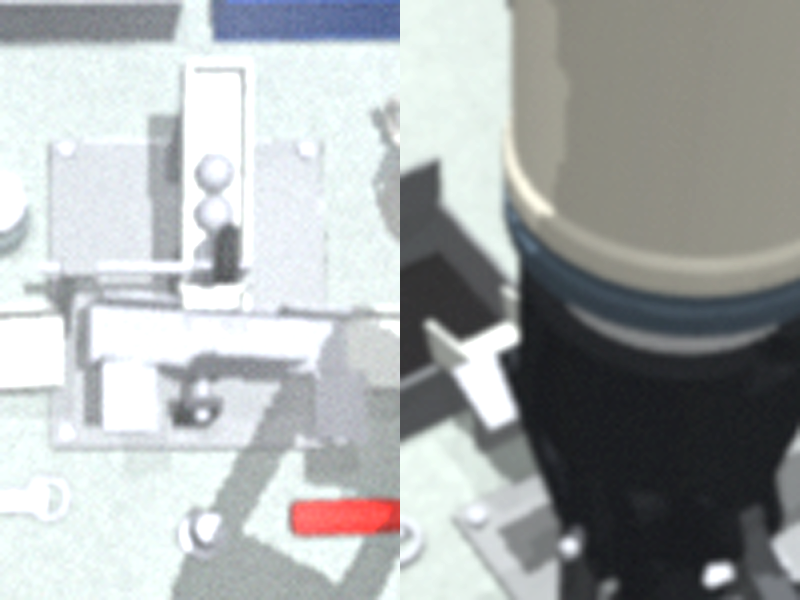

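The gate is tipped: in the top half the left pad has moved towards the pivot (crop (130,395)), and the balls at (213,172) and (213,212) are still waiting with the stop shut. Now I move to the right of the tab and measure the fingertip's true height.

```bash
python3 -m crank '[[0.038,-0.027,0,0,0,0,1],[0.076,-0.054,0,0,0,0,1],[0.115,-0.081,0,0,0,0,1],[0.153,-0.106,0,0,0,0,1],[0.153,-0.106,0,0,0,0,1]]'
python3 -m crank '[[0,0,0,0,0,0,1],[0,0,0,0,0,0,1]]'
python3 - <<'E'
from h import *
S=cams.grab_frame("side")
c=lambda f,x,y,w,h,k:cv2.convertScaleAbs(cv2.resize(np.ascontiguousarray(f["image"][y:y+h,x:x+w,::-1]),(w*k,h*k),interpolation=cv2.INTER_CUBIC),alpha=1.8)
cv2.imwrite("pics/c6.png",c(S,320,130,130,100,6))
f=S; Ri=R.from_euler("xyz",f["orientation"]).inv(); p0=r.sense()["eef_pos"]; print(p0)
for dz in (40,20,0,-19):
    q=Ri.apply(p0+[0,0,dz]-f["position"]); print(dz,((np.array([f["fx"]*q[0]/q[2]+f["cx"],f["fy"]*q[1]/q[2]+f["cy"]])-[320,130])*6).round())
E
```

```text
clock: 7.3
eef_pos: [594.2, -120.7, 269.3]
tcp_rot: [-3.14, -0.001, 0.004]
contact_force: [0.6, -1.8, 0.1]
opening: 0.001
grasp_force: 0.0
clock: 7.5
eef_pos: [589.5, -124.8, 269.9]
tcp_rot: [-3.141, 0.002, 0.001]
contact_force: [-1.4, 0.5, 0.2]
opening: 0.003
grasp_force: 0.0
[ 589.44837552 -125.29002206  270.22158289]
40 [401. 333.]
20 [391. 388.]
0 [382. 440.]
-19 [373. 488.]
```

View pics/c6.png

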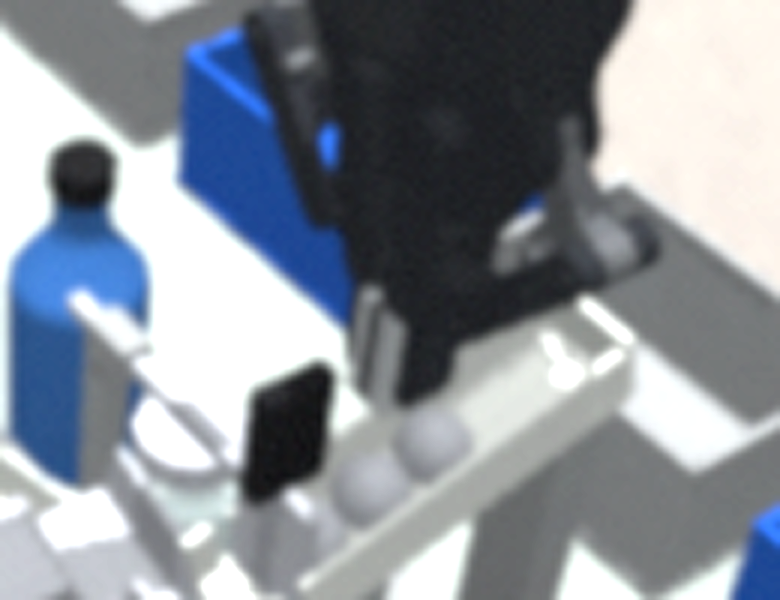

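The true fingertip bottom at crop (395,400) lies about 16 mm above the TCP reading, so at TCP 270 the tip is at z≈286. The tab is clear at (290,430). For a tip height of 226 mm I descend 60 mm at y≈-125, then push left.

```bash
python3 -m crank '[[0,0,0.03,0,0,0,1],[0,0,0.06,0,0,0,1],[0,0,0.06,0,0,0,1],[0,0,0.06,0,0,0,1]]'
python3 -m crank '[[0,-0.01,0,0,0,0,1],[0,-0.02,0,0,0,0,1],[0,-0.03,0,0,0,0,1],[0,-0.03,0,0,0,0,1]]'
```

```text
clock: 7.95
eef_pos: [589.7, -125.8, 211.0]
tcp_rot: [-3.141, 0.001, -0.001]
contact_force: [0.3, -0.6, 0.6]
opening: -0.0
grasp_force: 0.0
clock: 8.35
eef_pos: [590.7, -93.8, 211.3]
tcp_rot: [-3.141, -0.001, 0.001]
contact_force: [-0.8, -0.0, 1.5]
opening: 0.002
grasp_force: 0.0
```

```bash
cat > tab.py <<'E'
from h import *
S=cams.grab_frame("side"); x0,y0,x1,y1=325,160,385,225
g=S["image"].max(2)[y0:y1,x0:x1]; k,l,st,c=cv2.connectedComponentsWithStats((g<45).astype(np.uint8))
for i in range(1,k):
    if st[i,4]>40: print((st[i,:4]+[x0,y0,0,0]).tolist(),st[i,4],(c[i]+[x0,y0]).round(1))
s=r.sense(); print(s["clock"],s["eef_pos"].round(1),s["contact_force"].round(1))
E
python3 tab.py
```

```text
[350, 160, 35, 52] 1174 [370.5 180.4]
8.4 [590.6 -94.3 211.1] [ 0.5  1.  -0.5]
```

Contact is about here. I keep pushing left in 10 mm rows.

```bash
python3 -m crank '[[0,-0.01,0,0,0,0,1],[0,-0.02,0,0,0,0,1],[0,-0.02,0,0,0,0,1]]'; python3 -m crank '[[0,-0.008,0,0,0,0,1],[0,-0.016,0,0,0,0,1],[0,-0.016,0,0,0,0,1]]'; python3 tab.py
```

```text
clock: 8.7
eef_pos: [590.4, -74.0, 210.5]
tcp_rot: [-3.141, -0.0, 0.001]
contact_force: [0.1, 0.0, -0.5]
opening: 0.001
grasp_force: 0.0
clock: 9.0
eef_pos: [590.3, -58.2, 210.4]
tcp_rot: [-3.141, 0.0, 0.0]
contact_force: [-0.2, -0.6, 0.2]
opening: -0.001
grasp_force: 0.0
[341, 160, 42, 41] 914 [361.5 174.7]
9.05 [590.2 -58.6 210.3] [-0.  -0.5  0.1]
```

```bash
python3 -m crank '[[0,-0.003,0,0,0,0,1],[0,-0.003,0,0,0,0,1]]'; python3 -m crank '[[0,-0.003,0,0,0,0,1],[0,-0.003,0,0,0,0,1]]';  python3 tab.py
```

```text
clock: 9.25
eef_pos: [590.2, -56.1, 210.4]
tcp_rot: [-3.141, 0.0, -0.0]
contact_force: [-0.1, -1.0, 0.2]
opening: 0.001
grasp_force: 0.0
clock: 9.45
eef_pos: [590.2, -53.2, 210.4]
tcp_rot: [-3.142, 0.0, -0.0]
contact_force: [-0.3, -0.9, 0.1]
opening: 0.003
grasp_force: 0.2
[329, 160, 52, 39] 901 [358.6 173.3]
9.5 [590.2 -53.2 210.4] [-0.2  0.5 -0.3]
```

```bash
python3 -m crank '[[0,-0.003,0,0,0,0,1],[0,-0.003,0,0,0,0,1]]'; python3 -m crank '[[0,-0.002,0,0,0,0,1],[0,-0.002,0,0,0,0,1]]'
```

```text
clock: 9.7
eef_pos: [590.3, -52.3, 210.5]
tcp_rot: [3.138, 0.0, 0.0]
contact_force: [-0.2, -10.6, -0.8]
opening: 0.004
grasp_force: 5.5
clock: 9.9
eef_pos: [590.3, -52.0, 210.5]
tcp_rot: [3.135, 0.0, 0.0]
contact_force: [-0.8, -18.7, -1.5]
opening: -0.001
grasp_force: 9.4
```

The end stop is reached, with the force at 10–19 N. I back off to the right, rise, and move away to see the result.

```bash
python3 -m crank '[[0,0.01,0,0,0,0,1],[0,0.025,0,0,0,0,1],[0,0.025,-0.04,0,0,0,1],[0,0.025,-0.08,0,0,0,1],[0,0.025,-0.1,0,0,0,1]]'
python3 -m crank '[[-0.03,0.035,0,0,0,0,1],[-0.06,0.07,0,0,0,0,1],[-0.09,0.105,0,0,0,0,1],[-0.12,0.14,0,0,0,0,1],[-0.15,0.175,0,0,0,0,1]]'
python3 -m crank '[[-0.03,0.035,0,0,0,0,1],[-0.06,0.07,0,0,0,0,1],[-0.09,0.105,0,0,0,0,1],[-0.12,0.14,0,0,0,0,1],[-0.15,0.175,0,0,0,0,1]]'
python3 -m crank '[[0,0,0,0,0,0,1],[0,0,0,0,0,0,1],[0,0,0,0,0,0,1],[0,0,0,0,0,0,1],[0,0,0,0,0,0,1]]'
python3 - <<'E'
from h import *
T=cams.grab_frame("top");S=cams.grab_frame("side")
c=lambda f,x,y,w,h,k:cv2.resize(np.ascontiguousarray(f["image"][y:y+h,x:x+w,::-1]),(w*k,h*k),interpolation=cv2.INTER_CUBIC)
cv2.imwrite("pics/c7.png",np.vstack([c(T,250,120,260,145,3)[:,:780],np.pad(c(S,260,150,260,55,1),((0,0),(0,520),(0,0)))]))
E
```

```text
clock: 10.4
eef_pos: [591.6, -73.9, 314.1]
tcp_rot: [-3.142, -0.004, -0.001]
contact_force: [0.8, 0.4, 0.3]
opening: 0.004
grasp_force: 0.0
clock: 10.9
eef_pos: [439.0, -249.6, 310.7]
tcp_rot: [-3.141, -0.001, 0.0]
contact_force: [0.5, 0.4, -0.1]
opening: -0.001
grasp_force: 0.0
clock: 11.4
eef_pos: [288.7, -424.7, 310.8]
tcp_rot: [3.141, -0.001, -0.0]
contact_force: [0.3, -1.1, -0.2]
opening: 0.0
grasp_force: 0.0
clock: 11.9
eef_pos: [291.1, -422.5, 310.6]
tcp_rot: [-3.142, -0.0, 0.002]
contact_force: [-0.4, 0.4, -0.5]
opening: 0.002
grasp_force: 0.0
```

View pics/c7.png

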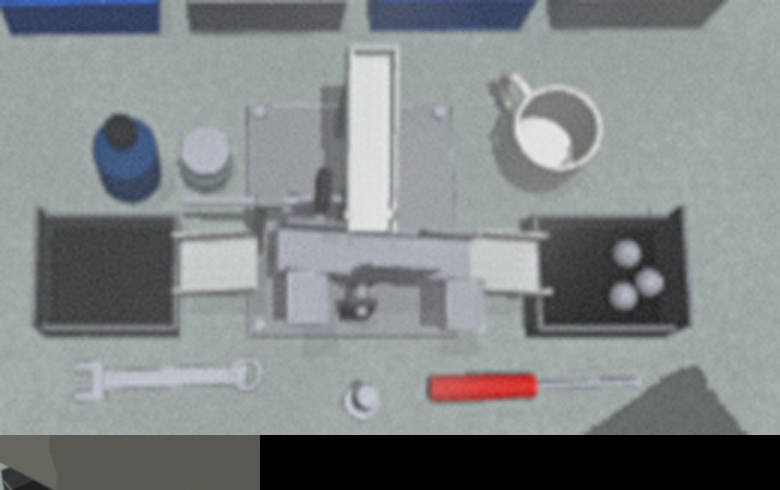

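All three balls lie in the right tray ((627,253), (649,282), (623,295)). The stop is open, with the tab at (323,190), the gate is tipped to the right and the bystanders are in place. I wait until the balls are at rest, then hand in.

```bash
for i in 1 2 3; do python3 -m crank '[[0,0,0,0,0,0,1],[0,0,0,0,0,0,1],[0,0,0,0,0,0,1],[0,0,0,0,0,0,1],[0,0,0,0,0,0,1]]' | head -1; done
python3 - <<'E'
from h import *
a=cams.grab_frame("top")["image"]
for i in range(4): b=cams.grab_frame("top")["image"]
m=lambda f:cv2.connectedComponentsWithStats((f[190:228,428:476].max(2)>95).astype(np.uint8))[2:]
print(*m(a),*m(b))
from rig import sign_off; print(sign_off())
E
```

```text
clock: 12.5
clock: 13.0
clock: 13.5
[[   0    0   48   38 1381]
 [   0    0   47   38  242]
 [  27   10    9    9   66]
 [  25   19   18   14  135]] [[23.92107169 19.71107893]
 [13.35950413  8.66942149]
 [30.74242424 14.01515152]
 [33.82962963 25.92592593]] [[   0    0   48   38 1376]
 [   0    0   47   38  247]
 [  27   10    9    9   65]
 [  25   19   18   14  136]] [[23.9622093  19.75944767]
 [13.31174089  8.56680162]
 [30.81538462 14.        ]
 [33.83088235 25.94852941]]
the job is handed in; nothing more can be done
None
```

The job is handed in: the gate is tipped over to feed the right chute, the stop is fully open, and all three balls lie at rest in the right tray, with the bystanders in place in the last top view (no verdict was returned).

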